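# Close the last side of a picture frame

## Task

Three sides of a wooden picture frame are already joined on the assembly board, with the painted panel in their groove but still standing out a little at the open end: fit the loose side of the right length (not the shorter one) as the fourth. It cannot be lowered in from above: it has to slide in flat along the board, squarely, its grooved short edge over the panel's edge; press on against the stiff panel, firmly but not hard, until both mitred corners are closed tight, then let go. Do not touch the panel with the robot, and leave the shorter side, the tools, the glue, the tape and the brush jar where they are.

Things in the scene. Friction and masses are not known exactly. Their poses are not given: they have to be found in the camera images.
- rail: loose fourth side: wooden moulding 30 wide x 22 high, 220 long on its outer edge, 160 on its inner, ends mitred at 45 degrees. Origin under its middle; x across the width to the short inner edge (edges at x = -15, +15), y along it. Inner edge grooved 9 deep, 7.5 to 14.5 above the underside. Lies flat, about 90 g. It will not square itself once both mitres bear: keep it square while pushing.
- frame: the three joined sides (same moulding, 22 high), rigid, fixed on the assembly board. Origin on the board's top face; x points from the open to the closed end, y along the width. Long sides at y = -110 to -80 and 80 to 110, closed end at x = 80 to 110. At the open end 45 degree mitre faces run from (x -70, y +-110) to (x -40, y +-80): a mouth that narrows towards the panel.
- home (a point): where the rail's origin is when the frame is closed: frame x = -55, y = 0, on the board's top face; its axes are the frame's, and the rail's axes then agree with them. Sliding the rail alone takes under 1 N, driving the panel about 10 N, and then the mitres stop it hard; a push of 16 to 22 N in all closes them tight. Over 30 N between rail and frame is too hard
- panel: painted panel 3 thick in the frame's groove, 9.5 to 12.5 above the board's face. Fully seated, its origin is the frame's origin and it spans frame x = -47 to 87, y = -87 to 87. It starts 5 to 10 short (towards -x) and slides only along x, stiffly: about 9 N, no spring. It enters the rail's groove with 2 spare above and below; the groove's bottom drives it to 2 short as the mitres close.
- board: white-faced assembly board 12 thick on the table, origin on the table under the frame's origin, axes as the frame's; spans x = -160 to 140, y = -180 to 180. Free in front of the open end (x below -70, y within +-125). Battens 22 high outside the closed end and long sides (x -15 to 132, y to +-132) hold the frame, with two turn-buttons, tops 29 above the board's face, at x = 35, y = +-109.
- short_rail: another loose side of the same moulding for a smaller frame, 160 long on its outer edge and 100 on its inner, origin and axes as the rail's; it is not needed
- sanding_block: cork sanding block 71 x 41 x 30, on the board beside the frame on its -y side; origin at its underside
- glue: glue bottle, 44 in diameter, 115 high, standing on the board near the open end on its +y side, centre about 155 from the middle line; origin at its underside
- brush_jar: glass jar with brushes, 84 in diameter, brushes up to 260 high; origin at its underside
- square: try square lying flat: wooden stock 22 x 115 x 16, steel blade reaching 150 along its x; origin under the middle of the stock
- tape: roll of masking tape lying flat, 96 in diameter, 25 high; origin at its underside

How it is judged (in metres and radians):
At the end, for the whole second after the job is handed in: the 220 mm side lies flat on the board, over the panel's edge, within 1.5 mm of fully home in depth, within 2 mm sideways and within 0.015 rad of square, so that both mitres are closed; at rest (x of rail in the frame of home between -0.0015 and 0.0015 m and y of rail in the frame of home between -0.002 and 0.002 m and angle between the y axis of rail and the y axis of home, either way round below 0.015 rad and angle between rail's own z axis and vertical below 0.04 rad and height (world z) of rail below 0.016 m and linear speed of rail below 0.01 m/s); the robot touches nothing.
It fails at once if the side is forced against the frame's mitres with more than 30 N (contact force between rail and frame above 30 N).
It fails at once if the robot touches the painted panel (contact force between any of the fingers, the arm and panel above 1 N).
It fails at once if the shorter side, the sanding block, the glue, the brush jar, the square or the tape is moved by more than 25 mm (distance of any of short_rail, sanding_block, glue, brush_jar, square, tape from where it was at the start of the episode above 0.025 m).
It also fails if it takes over 48 s, if anything falls off the work surface, if the arm or the gripper's body presses on something with over 40 N, if the wrist force passes 120 N, or if a joint passes its speed limit or range.

## Robot

A 7-joint arm with a two-finger parallel gripper is mounted at the origin on the work surface. World frame = base frame: x ahead of the robot, y to its left, z up, the work surface at z = 0. Lengths are in mm, angles in rad, forces in N, time in s.
With the tool pointing down it reaches from about 400 to 875 mm from the base axis. Payload 4.4 kg.
Tool frame: the origin (TCP) lies where the fingers leave the gripper's body, on its centre line; the fingertips stand 73 mm ahead of it and the grasp point (between the pads) lies 54 mm ahead of it; z points along the fingers, y is the line along which they close (so a half turn about z gives the same grasp; the last joint's range is limited). The gripper opens to 85 mm and grips with 20 to 120 N. Pads are 22 mm wide; open, the fingers measure 114 mm over their backs; the gripper's body (76 mm by 85 mm) begins 54 mm behind the grasp point. The pads swing forward as they close: fully open they stand 13 mm farther back than shut.
Start: joints at [-1.18, 0.628, 0.038, 1.517, -0.027, 0.996, -0.02], TCP at [286.683, 583.378, 303.913] pointing down, gripper open.
Joint ranges: [-3.06, 3.06], [-0.37, 2.12], [-1.25, 1.32], [0.18, 2.47], [-1.1, 4.24], [0.23, 1.98], [-2.94, 2.94]. Speed limits (rad/s): [2.57, 2.57, 3.14, 3.14, 3.14, 3.14, 3.14].

## Interface

Orientations are given as [roll, pitch, yaw] about the fixed x, y, z axes, in that order (R = Rz(yaw) Ry(pitch) Rx(roll)).
In Python, from cell import ctrl gives the robot as it stands.
- The arm moves only by the tool send_rows, never from a script. Its argument "rows" is a list that holds one entry, the list of rows, each a list of 6 numbers: the shift along the tool's x, y, z in cm, then the turn, a rotation vector about the tool's x, y, z in rad. In form: [[[tx, ty, tz, wx, wy, wz], ...]]. A call has 1 to 10 rows; each row is the pose to reach, as a shift and turn from the pose commanded when the call began, along the tool's axes at that moment; what a row does not reach only later rows make up. A row lasts 1/10 s, in which the tool goes at most 50 mm and 8.59 degrees, less where a joint would pass 70% of its speed; a pose out of reach is approached as far as the arm can. A call with a gripper value outside its range is refused whole. "grip" is the closure in counts, from 0 (fully open) to 255 (shut), set as the call begins (left out, the last holds). The fingers move at their own pace and stop on an object; the grip force is fixed at half the most. Time passes only in rows, so rows that repeat a pose let the fingers close. It gives the time, the measured TCP pose, the force, the opening and the grip force at its end, in the units of the state.
- ctrl.read_state(): the state, without advancing time (a new reading comes with each control period).
- ctrl.get_image(name): name is "side" or "top" or "wrist"; returns a dict with "pixels" (400x640x3 uint8, red, green, blue), "fx", "fy", "cx", "cy" (pixels), "D" ([k1, k2, p1, p2, k3] as OpenCV has them; the pictures are not rectified), "extrinsics" (4x4, takes a point from camera to world coordinates); the wrist camera has in their place "mount" (4x4, takes a point from camera to tool coordinates, whose origin is the TCP and whose axes are the flange's). Camera axes: x right, y up, looking along -z (the intrinsics and any distortion apply to the point x, -y, -z); pixel columns grow to the right and rows downward; lengths in mm; the calibration is good to about 2 mm. A picture is of the moment at which its call begins: read the wrist's pose just before it. There is no depth.
- ctrl.finish_job(): hands the job in; it is judged then, once.
The state is a dict: "clock": time; "qpos": joint angles; "qd": joint speeds; "tau": joint torques, N m; "eef_pos": TCP position; "tool_rot": TCP orientation; "force": force on the tool from outside, world axes, zero at the start; "torque": the same for the moment, N m; "width": finger opening in mm; "gripper_force": force on a finger pad.
Only numpy, scipy, OpenCV 4.12 (cv2) and the standard library are available. Lean on these libraries where they do the work, as an engineer would, in place of code of your own. Each camera call takes 0.05 s, during which the arm holds its last target. There are 200 camera calls.

## Working session

There is one attempt and no reset: what is moved stays moved. The work goes in short steps, Python scripts to look and compute and a tool call to move; the robot and the scene stay as the last step left them, time stands still between calls to the robot, and variables do not carry over. Pictures are saved under pics/ and viewed, at most 11 in all, crops included, and the job is handed in when it is done.

Besides the shell and the picture viewer there is one more tool, called as name(argument=value, ...) on one line, values as JSON. send_rows: Moves the arm, as the interface text tells. Its arguments: {"type":"object","properties":{"rows":{"type":"array","items":{"type":"array","items":{"type":"array","items":{"type":"number"}}}},"grip":{"type":"number"}},"required":["rows"]}

```bash
mkdir -p pics; ls
python3 - <<'E'
from cell import ctrl
import cv2,numpy as np
s=ctrl.read_state();print(s)
for n in("top","side"):
    d=ctrl.get_image(n);cv2.imwrite(f"pics/{n}0.png",d["pixels"][:,:,::-1]);print(n,{k:np.round(v,3).tolist() for k,v in d.items() if k!="pixels"})
E
```

```text
pics
{'clock': 0.0, 'qpos': array([-1.17981214,  0.62934707,  0.03845745,  1.51836695, -0.02700034,
        0.99627956, -0.02002135]), 'qd': array([ 0.00038151, -0.00017601, -0.00184248, -0.00030745,  0.00154121,
       -0.00107588, -0.00028188]), 'tau': array([ 8.17827149e-04, -5.63409483e+01,  1.22654133e+00, -1.93439180e+01,
        1.10016941e-02,  1.06204598e-02,  1.05047772e-05]), 'eef_pos': array([286.45920969, 582.93690828, 302.98896248]), 'tool_rot': array([-3.13971049e+00,  3.36544213e-05,  2.68477445e+00]), 'force': array([-0.48395728, -0.39485062, -0.20245789]), 'torque': array([ 0.05894294, -0.01721183,  0.00062867]), 'gripper_force': 0.0, 'width': 85.31640157391294}
top {'fx': 485.884, 'fy': 485.884, 'cx': 314.04, 'cy': 192.033, 'D': [-0.124, 0.0, 0.0, 0.0, 0.0], 'extrinsics': [[0.011, 0.996, -0.083, 478.677], [-1.0, 0.012, 0.013, -7.333], [0.013, 0.083, 0.996, 1634.001], [0.0, 0.0, 0.0, 1.0]]}
side {'fx': 392.86, 'fy': 392.86, 'cx': 321.023, 'cy': 195.458, 'D': [-0.055, 0.0, 0.0, 0.0, 0.0], 'extrinsics': [[0.894, 0.309, -0.323, 182.213], [-0.447, 0.604, -0.66, -888.354], [-0.009, 0.734, 0.679, 947.13], [0.0, 0.0, 0.0, 1.0]]}
```

View pics/top0.png

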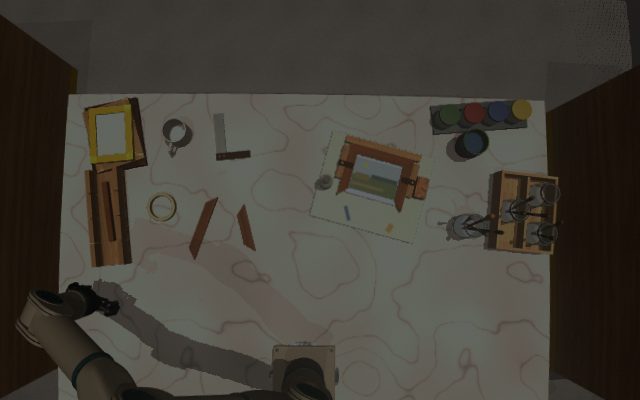

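View pics/side0.png

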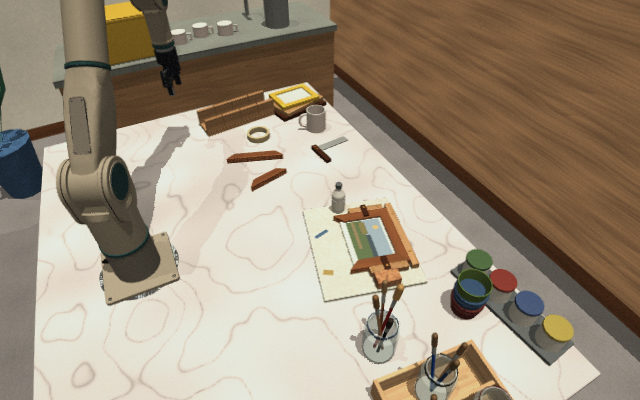

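The top view shows the long rail at about (203,228), the short one at (246,228), and the frame at (380,180) with its open end down towards (370,205). The glue is at (324,182) and the sanding block at (422,187).

```bash
cat > h.py <<'E'
import cv2,numpy as np
from cell import ctrl
from scipy.spatial.transform import Rotation as R
def pose():
    s=ctrl.read_state();T=np.eye(4);T[:3,:3]=R.from_euler('xyz',s["tool_rot"]).as_matrix();T[:3,3]=s["eef_pos"];return T
def shot(n,f=None):
    T=pose();d=ctrl.get_image(n);d["E"]=T@d["mount"] if n=="wrist" else np.array(d["extrinsics"])
    if f: cv2.imwrite(f"pics/{f}.png",d["pixels"][:,:,::-1]);np.savez(f"pics/{f}.npz",**d)
    return d
def K(d): return np.array([[d["fx"],0,d["cx"]],[0,d["fy"],d["cy"]],[0,0,1.]])
def cast(d,uv,z):
    p=cv2.undistortPoints(np.array(uv,float).reshape(-1,1,2),K(d),np.array(d["D"],float)).reshape(-1,2)
    r=np.c_[p[:,0],-p[:,1],-np.ones(len(p))]@d["E"][:3,:3].T;o=d["E"][:3,3]
    return o+r*((z-o[2])/r[:,2])[:,None]
def move(pos,yaw,T=None):
    "shift(cm), rotvec in tool axes from pose T to tool-down pose at pos,yaw"
    T=pose() if T is None else T
    G=R.from_euler('xyz',[np.pi,0,yaw]).as_matrix()
    return np.round(T[:3,:3].T@(np.array(pos)-T[:3,3])/10,2),np.round(R.from_matrix(T[:3,:3].T@G).as_rotvec(),3)
E
python3 - <<'E'
from h import *
d=shot("top","t1");im=d["pixels"].astype(int)
r,g,b=im[...,0],im[...,1],im[...,2]
m=((r-b>35)).astype(np.uint8)
for nm,(x0,y0,x1,y1) in dict(rails=(180,190,265,265)).items():
    q=np.zeros_like(m);q[y0:y1,x0:x1]=m[y0:y1,x0:x1]
    for c in cv2.findContours(q,0,2)[0]:
        if cv2.contourArea(c)<60: continue
        p=cast(d,c,22)[:,:2].astype(np.float32);print(nm,len(c),cv2.minAreaRect(p),cv2.boundingRect(c))
print("frame",cast(d,[[332,132],[441,153],[413,243],[309,216],[357,154],[404,166],[392,205],[348,193]],12).round())
w=ctrl.get_image("wrist");print(np.round(w["mount"],3).tolist(),w["fx"],w["cx"],w["cy"],w["D"])
E
```

```text
frame [[ 819.  -86.   12.]
 [ 753. -460.   12.]
 [ 447. -361.   12.]
 [ 533.  -12.   12.]
 [ 745. -172.   12.]
 [ 706. -332.   12.]
 [ 573. -290.   12.]
 [ 612. -142.   12.]]
[[0.002, 0.96, 0.278, 71.864], [1.0, -0.002, -0.001, 0.703], [0.0, 0.278, -0.96, -69.43], [0.0, 0.0, 0.0, 1.0]] 321.83537565827777 318.30871018229203 199.9055049263155 [0.02057465 0.         0.         0.         0.        ]
```

Run:
```python
from h import *
d=dict(np.load("pics/t1.npz"))
im=d["pixels"].astype(int);r,b=im[...,0],im[...,2]
m=(r-b>18).astype(np.uint8)
q=np.zeros_like(m);q[190:265,180:265]=m[190:265,180:265]
for c in cv2.findContours(q,0,2)[0]:
    if cv2.contourArea(c)<60: continue
    p=cast(d,c,20)[:,:2].astype(np.float32)
    A=cv2.approxPolyDP(p.reshape(-1,1,2),14,True).reshape(-1,2)
    print(cv2.minAreaRect(p),A.round().tolist())
```

```text
((489.44049072265625, 200.84829711914062), (153.76959228515625, 32.597618103027344), 14.747950553894043) [[567.0, 208.0], [537.0, 228.0], [444.0, 206.0], [418.0, 169.0]]
((494.5108642578125, 346.981201171875), (34.38947296142578, 216.30906677246094), 70.71904754638672) [[592.0, 300.0], [569.0, 339.0], [431.0, 386.0], [389.0, 372.0]]
```

Run:
```python
from h import *
print(move([494,347,280],2.805))
```

```text
(array([-29.03, -12.04,   2.35]), array([-0.001, -0.   , -0.12 ]))
```

send_rows(rows=[[[-4, -1.7, 0.3, 0, 0, -0.02], [-8, -3.4, 0.6, 0, 0, -0.04], [-12, -5, 1, 0, 0, -0.06], [-16, -6.7, 1.3, 0, 0, -0.08], [-20, -8.4, 1.6, 0, 0, -0.1], [-24, -10, 2, 0, 0, -0.12], [-27, -11.3, 2.2, 0, 0, -0.12], [-29, -12, 2.3, 0, 0, -0.12], [-29, -12, 2.3, 0, 0, -0.12], [-29, -12, 2.3, 0, 0, -0.12]]])

```text
clock: 1.2
eef_pos: [493.7, 347.9, 280.7]
tool_rot: [3.141, -0.001, 2.804]
force: [0.3, 0.8, -0.0]
width: 85.5
gripper_force: 0.0
```

Run:
```python
from h import *
s=ctrl.read_state();print(s["clock"],s["eef_pos"],s["tool_rot"],s["qpos"].round(2))
d=shot("wrist","w1")
```

```text
1.2 [493.74779437 347.93103101 280.73096686] [ 3.14148736e+00 -9.24980336e-04  2.80410354e+00] [-0.66  0.59 -0.    1.68 -0.    0.88  0.57]
```

View pics/w1.png

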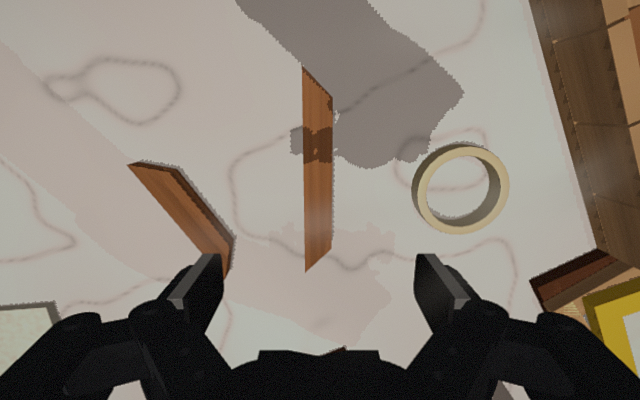

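The wrist view shows the long rail upright, with its outer edge from (302,68) to (305,272) and its inner edge from (333,97) to (331,248). It is partly shadowed by the arm, and the short rail lies to the left at about (185,215).

```bash
cat > rail.py <<'E'
from h import *
def rail(d,box,z):
    "long-rail top face corners: outer pair / inner pair -> centre, yaw of rail x axis"
    x0,y0,x1,y1=box;hsv=cv2.cvtColor(d["pixels"],cv2.COLOR_RGB2HSV)
    m=((hsv[...,1]>105)&(hsv[...,0]<18)).astype(np.uint8);q=np.zeros_like(m);q[y0:y1,x0:x1]=m[y0:y1,x0:x1]
    q=cv2.morphologyEx(q,cv2.MORPH_CLOSE,np.ones((5,5)))
    c=max(cv2.findContours(q,0,1)[0],key=cv2.contourArea)
    a=cv2.approxPolyDP(c,6,True).reshape(-1,2);P=cast(d,a,z)[:,:2]
    print("px",a.tolist());print("xy",P.round(1).tolist(),[round(float(np.linalg.norm(P[i]-P[i-1])),1) for i in range(len(P))])
    return a,P
E
python3 - <<'E'
from rail import *
d=dict(np.load("pics/w1.npz"));rail(d,(285,50,350,290),22)
E
```

```text
px [[302, 67], [305, 271], [330, 248], [330, 225], [309, 229], [308, 220], [330, 211], [331, 97]]
xy [[387.3, 369.8], [590.1, 299.4], [572.6, 335.2], [546.9, 343.9], [543.7, 320.8], [533.6, 323.3], [531.7, 349.0], [421.9, 387.1]] [38.6, 214.6, 39.8, 27.2, 23.3, 10.4, 25.8, 116.3]
```

send_rows(rows=[[[0, 0, 4, 0, 0, -0.005], [0, 0, 8, 0, 0, -0.005], [0, 0, 12, 0, 0, -0.005], [0, 0, 15.5, 0, 0, -0.005], [0, 0, 18.5, 0, 0, -0.005], [0, 0, 20, 0, 0, -0.005], [0, 0, 20.4, 0, 0, -0.005], [0, 0, 20.4, 0, 0, -0.005]]])

```text
clock: 2.05
eef_pos: [493.8, 348.7, 77.2]
tool_rot: [3.141, -0.0, 2.811]
force: [-0.1, -0.7, 0.2]
width: 85.2
gripper_force: 0.0
```

send_rows(rows=[[[0, 0, 0, 0, 0, 0], [0, 0, 0, 0, 0, 0], [0, 0, 0, 0, 0, 0], [0, 0, 0, 0, 0, 0], [0, 0, 0, 0, 0, 0], [0, 0, 0, 0, 0, 0], [0, 0, 0, 0, 0, 0], [0, 0, 0, 0, 0, 0]]], grip=255)

```text
clock: 2.85
eef_pos: [494.5, 348.0, 77.9]
tool_rot: [3.14, 0.001, 2.81]
force: [-0.1, -0.7, 5.4]
width: 28.9
gripper_force: 60.4
```

send_rows(rows=[[[0, 0, -2, 0, 0, 0], [0, 0, -5, 0, 0, 0], [0, 0, -9, 0, 0, 0], [0, 0, -13, 0, 0, 0], [0, 0, -17, 0, 0, 0], [0, 0, -20, 0, 0, 0]]])

```text
clock: 3.45
eef_pos: [494.3, 347.8, 279.6]
tool_rot: [3.14, 0.001, 2.81]
force: [1.2, -0.1, -0.8]
width: 28.6
gripper_force: 59.5
```

Run:
```python
from h import *
print(move([506,-255,400],1.29))
```

```text
(array([-20.77, -56.59, -12.12]), array([ 0.002, -0.   ,  1.52 ]))
```

send_rows(rows=[[[-0.7, -2, -1.5, 0, 0, 0.05], [-2.2, -6, -3.2, 0, 0, 0.16], [-3.7, -10, -5, 0, 0, 0.27], [-5.2, -14, -6.8, 0, 0, 0.38], [-6.6, -18, -8.5, 0, 0, 0.49], [-8.1, -22, -10.3, 0, 0, 0.6], [-9.6, -26, -12, 0, 0, 0.71], [-11, -30, -12, 0, 0, 0.82], [-12.5, -34, -12, 0, 0, 0.93], [-13.6, -37, -12, 0, 0, 1.0]]])

```text
clock: 4.45
eef_pos: [501.3, -49.4, 397.2]
tool_rot: [3.141, 0.001, 1.804]
force: [-0.3, 0.1, -1.5]
width: 28.8
gripper_force: 59.5
```

Run:
```python
from h import *
print(move([506,-255,400],1.29))
```

```text
(array([-20.11,  -4.29,  -0.26]), array([0.   , 0.001, 0.514]))
```

send_rows(rows=[[[-4, -0.9, 0, 0, 0, 0.1], [-8, -1.8, 0, 0, 0, 0.2], [-12, -2.6, 0, 0, 0, 0.3], [-16, -3.4, -0.2, 0, 0, 0.4], [-19, -4, -0.2, 0, 0, 0.48], [-20.1, -4.3, -0.2, 0, 0, 0.514], [-20.1, -4.3, -0.2, 0, 0, 0.514], [-20.1, -4.3, -0.2, 0, 0, 0.514]]])

```text
clock: 5.25
eef_pos: [508.0, -250.1, 398.5]
tool_rot: [-3.14, -0.002, 1.298]
force: [-0.3, -0.1, -1.8]
width: 28.5
gripper_force: 59.5
```

Run:
```python
from h import *
s=ctrl.read_state();print(s["clock"],s["eef_pos"],s["tool_rot"],s["qpos"].round(2))
d=shot("wrist","w2")
```

```text
5.25 [ 508.00643841 -250.08021832  398.49682662] [-3.14044437e+00 -1.82380849e-03  1.29828646e+00] [ 0.08  0.45  0.5   1.63 -0.23  1.12  0.37]
```

View pics/w2.png

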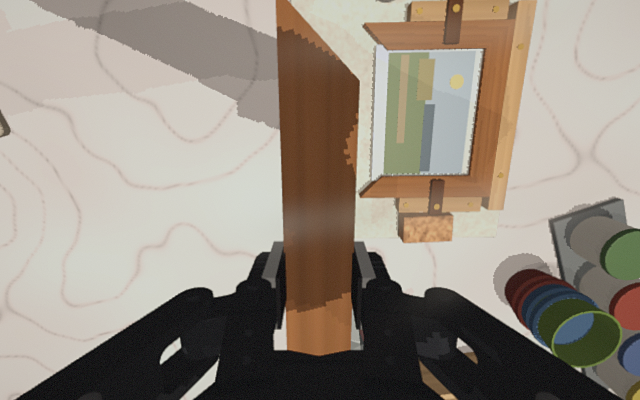

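The wrist view shows the held rail upright in the centre and the frame at right. Its mitre tips are near (362,23) and (360,196), and the panel's free edge near x≈375. I'll zoom in once for exact corners.

Run:
```python
import cv2
i=cv2.imread("pics/w2.png")[0:215,350:530]
cv2.imwrite("pics/w2c.png",cv2.resize(i,None,fx=2.75,fy=2.75,interpolation=cv2.INTER_CUBIC))
```

```text
(no output)
```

View pics/w2c.png

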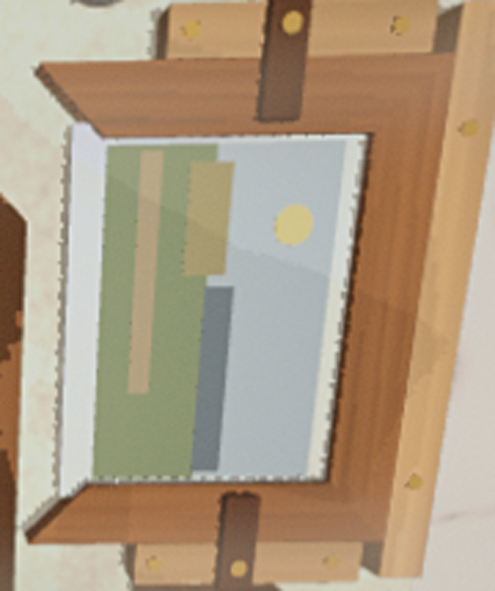

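The crop shows the top-face corners: outer mitre tips (38,63) and (27,543), inner tips (103,138) and (90,483), and inner closed corners (372,133) and (330,480).

Run:
```python
from h import *
d=dict(np.load("pics/w2.npz"))
c=np.array([[38,63],[27,543],[103,138],[90,483],[372,133],[330,480]])/2.75+[350,0]
F=np.array([[-70,110],[-70,-110],[-40,80],[-40,-80],[80,80],[80,-80.]])
P=cast(d,c,34)[:,:2]
a=P-P.mean(0);f=F-F.mean(0)
yaw=np.arctan2((f[:,0]*a[:,1]-f[:,1]*a[:,0]).sum(),(f*a).sum())
Rm=np.array([[np.cos(yaw),-np.sin(yaw)],[np.sin(yaw),np.cos(yaw)]])
o=P.mean(0)-Rm@F.mean(0);print("frame",o,yaw,"resid",((P-o)@Rm-F).round(1).tolist())
pe=cast(d,np.array([[68,130],[58,490]])/2.75+[350,0],24.5)[:,:2];print("panel edge",((pe-o)@Rm).round(1))
t=o+Rm@[-108,0];print("target",t,"home",o+Rm@[-55,0]);print(move([*t,250],yaw+np.pi/2),move([*t,90],yaw+np.pi/2))
print(((d["E"][:3,3][:2]-o)@Rm))
# held rail check: top at z?
from rail import rail
a,Q=rail(d,(260,0,375,240),398-58)
```

```text
frame [ 644.434928   -225.54337589] -0.2549938204936232 resid [[0.2, -0.7], [0.1, 0.9], [0.0, -1.2], [0.9, 1.6], [-0.7, -1.8], [-0.4, 1.2]]
panel edge [[-54.2  83.9]
 [-53.4 -83.8]]
target [ 539.92712372 -198.30151757] home [ 591.21336101 -211.6702073 ]
(array([ 5.77,  1.69, 14.87]), array([-0.001, -0.002, -0.017])) (array([ 5.74,  1.71, 30.87]), array([-0.001, -0.002, -0.017]))
[-125.32664637   13.47088747]
px [[276, 0], [284, 212], [336, 217], [354, 201], [358, 80], [288, 0]]
xy [[521.6, -142.6], [501.2, -217.7], [521.6, -225.6], [530.6, -220.8], [543.1, -175.6], [525.7, -143.7]] [4.2, 77.9, 21.9, 10.2, 47.0, 36.4]
```

```bash
cat >> h.py <<'E'
O=np.array([644.4,-225.5]);YAW=-0.255
c,s_=np.cos(YAW),np.sin(YAW);RM=np.array([[c,-s_],[s_,c]])
def f2w(x,y): return O+RM@[x,y]
def w2f(p): return (np.asarray(p)[...,:2]-O)@RM
E
python3 - <<'E'
from h import *
print(move([*f2w(-125,-1.4),105],YAW+np.pi/2))
E
```

```text
(array([ 5.58,  0.  , 29.37]), array([-0.001, -0.002, -0.017]))
```

send_rows(rows=[[[2.5, 0, 3, 0, 0, -0.01], [5.5, 0, 6, 0, -0.002, -0.017], [5.6, 0, 10.5, 0, -0.002, -0.017], [5.6, 0, 15, 0, -0.002, -0.017], [5.6, 0, 19.5, 0, -0.002, -0.017], [5.6, 0, 23.5, 0, -0.002, -0.017], [5.6, 0, 27, 0, -0.002, -0.017], [5.6, 0, 29, 0, -0.002, -0.017], [5.6, 0, 29.4, 0, -0.002, -0.017], [5.6, 0, 29.4, 0, -0.002, -0.017]]])

```text
clock: 6.3
eef_pos: [523.3, -196.6, 104.8]
tool_rot: [-3.141, 0.001, 1.315]
force: [-0.2, 0.3, -0.7]
width: 28.8
gripper_force: 59.6
```

Run:
```python
from h import *
print(move([*f2w(-125,-1.4),90.5],YAW+np.pi/2), w2f(pose()[:3,3]))
```

```text
(array([ 0.12, -0.05,  1.43]), array([-0.001,  0.001, -0.001])) [-124.45125382   -2.55144024]
```

send_rows(rows=[[[0.1, -0.05, 0.5, 0, 0, 0], [0.1, -0.05, 1, 0, 0, 0], [0.1, -0.05, 1.2, 0, 0, 0], [0.1, -0.05, 1.4, 0, 0, 0], [0.1, -0.05, 1.4, 0, 0, 0]]])

```text
clock: 6.8
eef_pos: [522.8, -196.9, 90.9]
tool_rot: [-3.142, 0.002, 1.313]
force: [-0.1, 0.6, -1.9]
width: 28.6
gripper_force: 59.6
```

send_rows(rows=[[[0, 0, 0.05, 0, 0, 0], [0, 0, 0.1, 0, 0, 0], [0, 0, 0.1, 0, 0, 0]]])

```text
clock: 7.1
eef_pos: [522.9, -196.9, 90.0]
tool_rot: [3.141, 0.002, 1.313]
force: [-0.5, 0.5, -0.8]
width: 28.7
gripper_force: 59.7
```

Slightly above or just touching the board, so I open partway and then rise.

send_rows(rows=[[[0, 0, 0, 0, 0, 0], [0, 0, 0, 0, 0, 0], [0, 0, 0, 0, 0, 0], [0, 0, 0, 0, 0, 0], [0, 0, 0, 0, 0, 0]]], grip=110)

```text
clock: 7.6
eef_pos: [522.8, -196.9, 89.9]
tool_rot: [3.142, 0.002, 1.313]
force: [-0.6, 0.2, -0.0]
width: 48.7
gripper_force: 0.0
```

send_rows(rows=[[[0, 0, -1, 0, 0, 0], [0, 0, -3, 0, 0, 0], [0, 0, -7, 0, 0, 0], [0, 0, -11, 0, 0, 0], [0, -2, -15, 0, 0, 0], [0, -4, -18, 0, 0, 0], [0, -5, -20, 0, 0, 0], [0, -5, -20, 0, 0, 0]]])

```text
clock: 8.4
eef_pos: [474.3, -184.1, 293.2]
tool_rot: [3.137, 0.001, 1.312]
force: [0.6, -0.1, 0.0]
width: 48.7
gripper_force: 0.0
```

Run:
```python
from rail import *
T=pose();print(w2f(T[:3,3]),T[2,3])
d=shot("wrist","w3");a,P=rail(d,(300,0,420,399),34);print(w2f(P).round(1).tolist())
```

```text
[-174.99510988   -2.85170029] 293.23369691931003
px [[354, 64], [351, 211], [377, 203], [383, 106]]
xy [[535.1, -86.9], [499.4, -228.5], [528.3, -226.8], [554.1, -131.1]] [48.1, 146.1, 28.9, 99.2]
[[-140.7, 106.6], [-139.5, -39.5], [-112.0, -30.6], [-111.2, 68.6]]
```

View pics/w3.png

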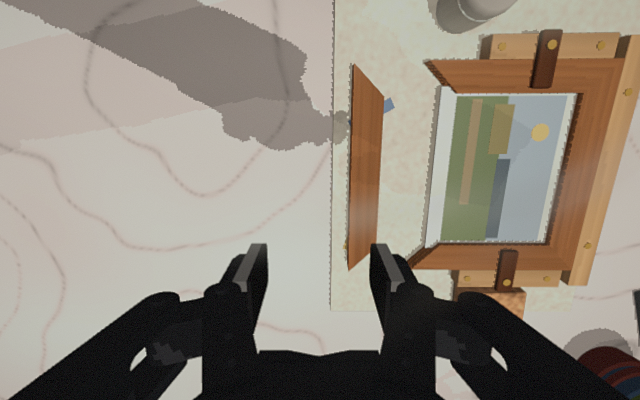

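The rail lies flat on the board with corners (353,64), (350,270), (384,97) and (376,243). The frame's mitre tips are at (426,61) and (406,266), and its inner closed corners at (582,94) and (549,243).

Run:
```python
from rail import *
d=dict(np.load("pics/w3.npz"))
P=w2f(cast(d,[[353,64],[350,270],[384,97],[376.5,243],[426,61],[407,266],[582,94],[549,243]],34));print(P.round(1).tolist())
hsv=cv2.cvtColor(d["pixels"],cv2.COLOR_RGB2HSV);g=hsv[...,1].astype(int)
for nm,rng in(("outer",(335,365)),("inner",(368,395))):
    pts=[]
    for y in list(range(112,240,4)):
        r=np.diff(g[y,rng[0]:rng[1]].astype(float));pts.append([rng[0]+(r.argmax() if nm=="outer" else r.argmin())+.5,y])
    Q=w2f(cast(d,pts,34));k=np.polyfit(Q[:,1],Q[:,0],1);res=Q[:,0]-np.polyval(k,Q[:,1]);ok=abs(res)<1.5;k=np.polyfit(Q[ok,1],Q[ok,0],1);print(nm,k,ok.sum())
pts=[]
P2=[]
```

```text
[[-141.6, 106.6], [-138.8, -109.9], [-110.7, 76.9], [-110.3, -76.8], [-73.1, 108.9], [-74.5, -105.1], [78.7, 78.2], [78.7, -77.0]]
outer [ 1.67284692e-04 -1.42509867e+02] 31
inner [-8.51442235e-04 -1.11261447e+02] 32
```

Run:
```python
from h import *
print(move([*f2w(-170,0),110],YAW))
```

```text
(array([ 0.27,  0.4 , 18.17]), array([ 0.004, -0.002,  1.568]))
```

send_rows(rows=[[[0.3, 0.4, 0, 0, 0, 0.14], [0.3, 0.4, 0, 0, 0, 0.28], [0.3, 0.4, 0, 0, 0, 0.42], [0.3, 0.4, 0, 0, 0, 0.56], [0.3, 0.4, 0, 0, 0, 0.7], [0.3, 0.4, 0, 0, 0, 0.84], [0.3, 0.4, 0, 0, 0, 0.98], [0.3, 0.4, 0, 0, 0, 1.12], [0.3, 0.4, 0, 0, 0, 1.26], [0.3, 0.4, 0, 0, 0, 1.4]]], grip=0)

```text
clock: 9.45
eef_pos: [479.4, -181.6, 288.9]
tool_rot: [3.139, 0.002, -0.093]
force: [-0.8, -0.1, 0.3]
width: 85.5
gripper_force: 0.0
```

Run:
```python
from h import *
print(move([*f2w(-170,0),100],YAW),ctrl.read_state()["qpos"].round(2))
```

```text
(array([ 0.1 ,  0.05, 18.89]), array([0.002, 0.002, 0.162])) [-0.25  0.6   0.87  1.93 -0.58  0.89 -0.75]
```

send_rows(rows=[[[0, 0.05, 1, 0, 0, 0.08], [0.05, 0.05, 3, 0, 0, 0.16], [0.1, 0.05, 6, 0.002, 0.002, 0.163], [0.1, 0.05, 9, 0.002, 0.002, 0.163], [0.1, 0.05, 12, 0.002, 0.002, 0.163], [0.1, 0.05, 15, 0.002, 0.002, 0.163], [0.1, 0.05, 17.5, 0.002, 0.002, 0.163], [0.1, 0.05, 18.7, 0.002, 0.002, 0.163], [0.1, 0.05, 18.9, 0.002, 0.002, 0.163], [0.1, 0.05, 18.9, 0.002, 0.002, 0.163]]])

```text
clock: 10.45
eef_pos: [480.2, -183.1, 100.9]
tool_rot: [3.141, -0.002, -0.25]
force: [0.4, -0.3, 0.5]
width: 85.6
gripper_force: 0.0
```

Run:
```python
from h import *
T=pose();print(w2f(T[:3,3]),move([*f2w(-170,0),80],YAW))
d=shot("wrist","w4")
```

```text
[-169.61976677   -0.39832153] (array([-0.04, -0.04,  2.09]), array([ 0.   , -0.002,  0.005]))
```

View pics/w4.png

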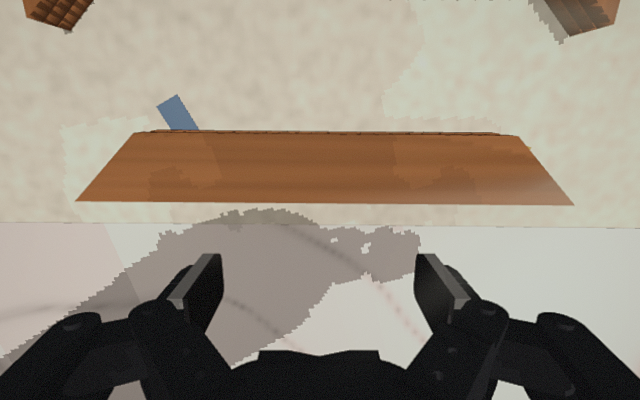

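The fingertips are at (215,260) and (420,260), the rail's outer edge runs from (75,201) to (575,206), and the board's edge is along row 222–228. The rail is parallel to the board.

Run:
```python
from h import *
d=dict(np.load("pics/w4.npz"))
g=cv2.cvtColor(d["pixels"],cv2.COLOR_RGB2HSV)[...,1].astype(float)
U=np.arange(120,540,6)
pts=np.array([[u,195+np.diff(cv2.GaussianBlur(g,(1,5),0)[195:216,u]).argmin()+.5] for u in U])
Q=cast(d,pts,34)[:,:2];v=Q[-1]-Q[0]
k=np.polyfit(*( w2f(Q)[:,::-1].T),1);print("rail outer x=",k, "yaw err vs YAW",-k[0])
print("board edge",w2f(cast(d,[[20,222.3],[300,225],[620,228]],12)).round(1).tolist())
print("rail tips",w2f(cast(d,[[76,201],[575,206],[138,132],[520,136]],34)).round(1).tolist())
```

```text
rail outer x= [ 2.73891309e-03 -1.40488697e+02] yaw err vs YAW -0.0027389130936344296
board edge [[-158.5, 153.7], [-159.3, 10.0], [-159.6, -155.4]]
rail tips [[-140.4, 106.3], [-141.2, -111.9], [-110.5, 75.2], [-111.1, -82.7]]
```

send_rows(rows=[[[0, 0, 0.5, 0, 0, 0.008], [0, 0, 1, 0, 0, 0.008], [0, 0, 1.5, 0, 0, 0.008], [0, 0, 1.8, 0, 0, 0.008], [0, 0, 2.1, 0, 0, 0.008], [0, 0, 2.1, 0, 0, 0.008]]])

```text
clock: 11.1
eef_pos: [479.9, -182.7, 79.5]
tool_rot: [-3.141, -0.001, -0.258]
force: [1.1, -0.1, -0.2]
width: 85.5
gripper_force: 0.0
```

send_rows(rows=[[[0.8, 0, 0.15, 0, 0, 0], [1.4, 0, 0.15, 0, 0, 0], [1.8, 0, 0.15, 0, 0, 0], [2.5, 0, 0.15, 0, 0, 0], [3.4, 0, 0.15, 0, 0, 0], [4.3, 0, 0.15, 0, 0, 0], [5.2, 0, 0.15, 0, 0, 0], [6.1, 0, 0.15, 0, 0, 0], [6.6, 0, 0.15, 0, 0, 0], [6.9, 0, 0.15, 0, 0, 0]]])

```text
clock: 12.1
eef_pos: [547.3, -200.5, 78.5]
tool_rot: [-3.142, -0.002, -0.258]
force: [-0.6, 0.1, -0.1]
width: 85.6
gripper_force: 0.3
```

Run:
```python
from h import *
T=pose();print(w2f(T[:3,3]))
d=shot("wrist","w5")
```

```text
[-100.21365322   -0.32389135]
```

View pics/w5.png

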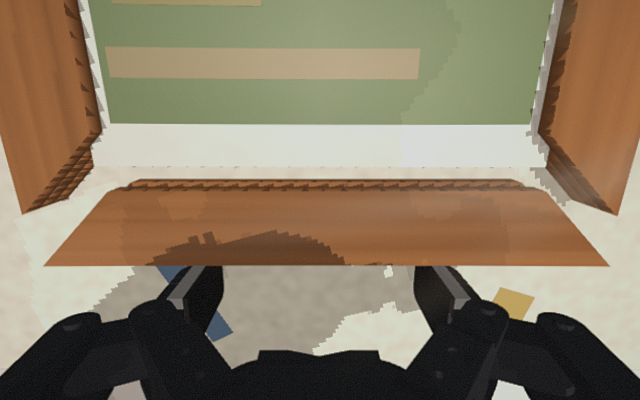

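The rail's outer edge runs (43,266)–(609,266) and its inner corners are (120,192) and (532,192). The frame tips are at (22,214) and (616,215), inner tips (101,130) and (539,132). The rail is square but sits a few px towards −y.

Run:
```python
from h import *
d=dict(np.load("pics/w5.npz"))
P=w2f(cast(d,[[43,266],[609,266],[120,192],[532,192],[22,214],[616,215],[101,130],[539,132]],34)).round(1)
print(P.tolist())
print("panel",w2f(cast(d,[[92,166],[550,167]],24.5)).round(1).tolist())
```

```text
[[-89.7, 106.6], [-89.9, -111.5], [-60.2, 72.5], [-60.3, -77.2], [-68.6, 109.2], [-69.1, -109.0], [-38.2, 75.1], [-39.0, -75.6]]
panel [[-52.4, 87.3], [-52.9, -88.6]]
```

send_rows(rows=[[[0.2, -0.03, 0, 0, 0, 0.002], [0.4, -0.07, 0, 0, 0, 0.002], [0.6, -0.12, 0, 0, 0, 0.002], [0.8, -0.16, 0, 0, 0, 0.002], [1.0, -0.2, 0, 0, 0, 0.002], [1.2, -0.25, 0, 0, 0, 0.002], [1.3, -0.25, 0, 0, 0, 0.002]]])

```text
clock: 12.85
eef_pos: [560.3, -201.2, 78.5]
tool_rot: [-3.141, -0.002, -0.26]
force: [-0.6, 0.5, 0.4]
width: 85.6
gripper_force: 0.3
```

Run:
```python
from h import *
T=pose();print(w2f(T[:3,3]))
d=shot("wrist","w6")
```

```text
[-87.53035182   2.27274961]
```

View pics/w6.png

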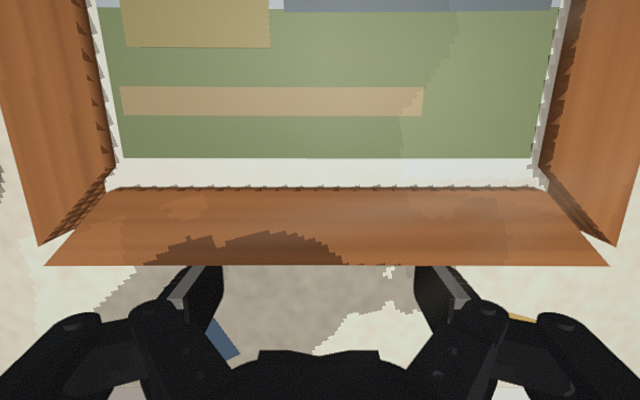

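The rail followed and is now centred: its tips are (44,266) and (609,266), and the frame's (39,245) and (615,246), with about 8 mm left to go.

send_rows(rows=[[[0.1, 0, 0, 0, 0, 0], [0.2, 0, 0, 0, 0, 0], [0.3, 0, 0, 0, 0, 0], [0.4, 0, 0, 0, 0, 0], [0.5, 0, 0, 0, 0, 0], [0.6, 0, 0, 0, 0, 0], [0.6, 0, 0, 0, 0, 0], [0.6, 0, 0, 0, 0, 0]]])

```text
clock: 13.7
eef_pos: [564.1, -202.4, 78.3]
tool_rot: [-3.141, 0.002, -0.261]
force: [-5.0, 0.8, 2.6]
width: 84.9
gripper_force: 2.8
```

Run:
```python
from h import *
T=pose();s=ctrl.read_state();print(w2f(T[:3,3]),RM.T@s["force"][:2],s["torque"].round(2))
```

```text
[-83.55659175   2.05543029] [-5.08833822 -0.46679309] [0.27 1.02 0.02]
```

send_rows(rows=[[[0.1, 0, 0, 0, 0, 0], [0.2, 0, 0, 0, 0, 0], [0.3, 0, 0, 0, 0, 0], [0.4, 0, 0, 0, 0, 0], [0.4, 0, 0, 0, 0, 0], [0.4, 0, 0, 0, 0, 0]]])

```text
clock: 14.3
eef_pos: [565.3, -202.8, 77.8]
tool_rot: [-3.139, 0.008, -0.261]
force: [-10.7, 2.9, 6.8]
width: 85.3
gripper_force: 5.8
```

Run:
```python
from h import *
T=pose();s=ctrl.read_state();print(w2f(T[:3,3]),RM.T@s["force"][:2],s["torque"].round(2))
```

```text
[-82.28428662   2.00623827] [-11.10935991   0.11054543] [0.63 2.08 0.11]
```

send_rows(rows=[[[0.05, 0, -0.05, 0, 0, 0], [0.1, 0, -0.05, 0, 0, 0], [0.15, 0, -0.05, 0, 0, 0], [0.2, 0, -0.05, 0, 0, 0], [0.2, 0, -0.05, 0, 0, 0], [0.2, 0, -0.05, 0, 0, 0]]])

```text
clock: 14.9
eef_pos: [567.5, -203.3, 77.9]
tool_rot: [-3.14, 0.007, -0.261]
force: [-9.1, 1.5, 2.2]
width: 85.5
gripper_force: 5.0
```

Run:
```python
from h import *
T=pose();s=ctrl.read_state();print(w2f(T[:3,3]),RM.T@s["force"][:2],s["torque"].round(2))
```

```text
[-80.05754184   2.0616262 ] [-9.23704727 -0.8127163 ] [0.57 1.88 0.09]
```

send_rows(rows=[[[0.05, 0, 0, 0, 0, 0], [0.1, 0, 0, 0, 0, 0], [0.15, 0, 0, 0, 0, 0], [0.15, 0, 0, 0, 0, 0], [0.15, 0, 0, 0, 0, 0]]])

```text
clock: 15.4
eef_pos: [568.5, -203.6, 77.9]
tool_rot: [-3.14, 0.008, -0.261]
force: [-10.4, 2.8, 3.4]
width: 85.7
gripper_force: 5.4
```

Run:
```python
from h import *
T=pose();s=ctrl.read_state();print(w2f(T[:3,3]),RM.T@s["force"][:2],s["torque"].round(2))
```

```text
[-78.93852078   2.06099006] [-10.76252936   0.04936107] [0.59 2.1  0.08]
```

send_rows(rows=[[[0.05, 0, 0, 0, 0, 0], [0.1, 0, 0, 0, 0, 0], [0.15, 0, 0, 0, 0, 0], [0.2, 0, 0, 0, 0, 0], [0.2, 0, 0, 0, 0, 0]]])

```text
clock: 15.9
eef_pos: [568.8, -203.7, 77.9]
tool_rot: [-3.139, 0.012, -0.261]
force: [-14.9, 3.7, 7.3]
width: 85.4
gripper_force: 7.7
```

Run:
```python
from h import *
T=pose();s=ctrl.read_state();print(w2f(T[:3,3]),RM.T@s["force"][:2],s["torque"].round(2))
```

```text
[-78.69125131   2.00752629] [-15.35636859  -0.22237641] [0.8  2.85 0.09]
```

send_rows(rows=[[[0.08, 0, 0, 0, 0, 0], [0.16, 0, -0.03, 0, 0, 0], [0.2, 0, -0.03, 0, 0, 0], [0.2, 0, -0.03, 0, 0, 0], [0.2, 0, -0.03, 0, 0, 0]]])

```text
clock: 16.4
eef_pos: [568.9, -203.8, 77.9]
tool_rot: [-3.138, 0.015, -0.261]
force: [-18.0, 3.7, 8.8]
width: 85.7
gripper_force: 9.6
```

Run:
```python
from h import *
T=pose();s=ctrl.read_state();print(w2f(T[:3,3]),RM.T@s["force"][:2],s["torque"].round(2))
d=shot("wrist","w7")
```

```text
[-78.49306471   1.94891064] [-18.36022698  -0.9964711 ] [0.88 3.63 0.15]
```

View pics/w7.png

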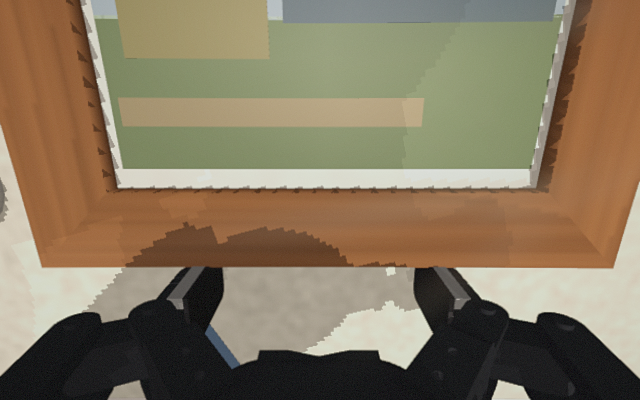

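Both mitres look closed and the outer edge is straight, from (42,267) to (614,267). One small extra press, then back off and lift.

send_rows(rows=[[[0.06, 0, 0, 0, 0, 0], [0.1, 0, 0, 0, 0, 0], [0.1, 0, 0, 0, 0, 0], [0.1, 0, 0, 0, 0, 0]]])

```text
clock: 16.85
eef_pos: [569.0, -203.8, 77.8]
tool_rot: [-3.138, 0.017, -0.261]
force: [-20.5, 5.0, 10.3]
width: 85.6
gripper_force: 10.7
```

send_rows(rows=[[[-0.4, 0, 0, 0, 0, 0], [-1, 0, 0, 0, 0, 0], [-1.6, 0, 0, 0, 0, 0], [-2.4, 0, 0, 0, 0, 0], [-3.4, 0, -0.2, 0, 0, 0], [-4.4, 0, -2, 0, 0, 0], [-5, 0, -6, 0, 0, 0], [-5, 0, -10, 0, 0, 0], [-5, 0, -14, 0, 0, 0], [-5, 0, -14, 0, 0, 0]]])

```text
clock: 17.85
eef_pos: [531.1, -195.0, 224.4]
tool_rot: [3.141, -0.012, -0.261]
force: [0.8, -0.6, 0.0]
width: 85.5
gripper_force: 0.0
```

Run:
```python
from h import *
s=ctrl.read_state();print(s["force"].round(1),s["eef_pos"].round(1))
d=shot("wrist","w8");cv2.imwrite("pics/w8c.png",cv2.resize(d["pixels"][:260,100:540,::-1],None,fx=1.8,fy=1.8,interpolation=cv2.INTER_CUBIC))
```

```text
[ 0.8 -0.6  0. ] [ 531.1 -195.   224.4]
```

View pics/w8c.png

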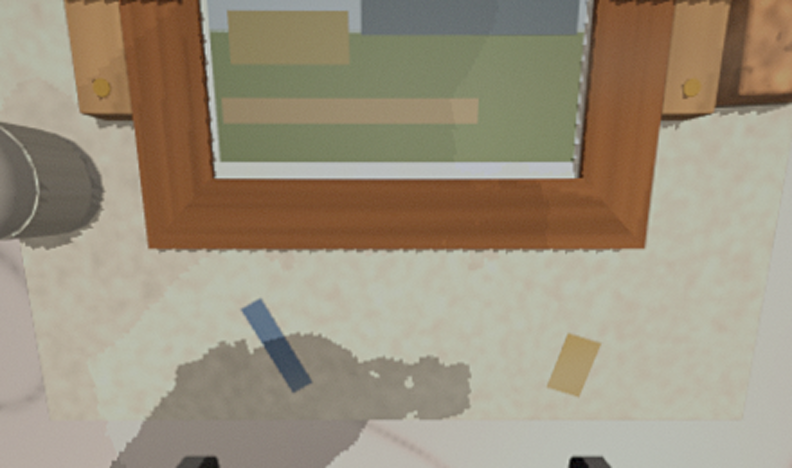

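The crop shows the frame closed, with tight mitres at (180,215) and (615,215), a straight outer edge along row 248, and the gripper clear. Handing in.

```bash
python3 -c "
from cell import ctrl
print(ctrl.finish_job())"
```

```text
the job is handed in; nothing more can be done
None
```

The 220 mm side is fitted and both mitres look closed tight in the last picture; the final push peaked at about 21 N, the gripper is clear, and the job was handed in at about 18 s, with no verdict returned.

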